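# Stone under the hand lens, at the height of the gauge needle

## Robot

A 6-joint arm with a two-finger parallel gripper is mounted at the origin on a cart in front of the work surface, level with it; the furniture and walls round the work are solid. World frame = base frame: x ahead of the robot, y to its left, z up, the work surface at z = 0. Lengths are in m, angles in rad, forces in N, time in s.
With the tool pointing down it reaches from about 0.35 to 0.975 m from the base axis. Payload 7.1 kg.
Tool frame: the origin (TCP) lies midway between the tips of the shut fingers; the grasp point (between the pads) lies 19 mm behind it; x points along the fingers, y is the direction in which the jaws open and shut, and the axes are right-handed (so a half turn about x gives the same grasp; the last joint's range is limited). The gripper opens to 88 mm and grips with 3 to 60 N. Pads are 20 mm wide; open, the fingers measure 115 mm over their backs; the gripper's body (75 mm by 178 mm) begins 61 mm behind the grasp point.
Start: joints at [1.16, 0.423, 1.63, -0, 1.089, -0.019], TCP at [0.239, 0.578, 0.223] pointing down, gripper open.
Joint ranges: [-3, 3], [-0.9, 2.11], [0.09, 2.58], [-1.31, 4.45], [0.11, 2.69], [-2.54, 2.54]. Speed limits (rad/s): [2.39, 2.39, 3.01, 3.14, 3.14, 3.14].

## Interface

Orientations are given as a unit quaternion [x, y, z, w].
In Python, from cell import telemetry, optics, order gives the robot as it stands.
- The arm moves only by the shell command python3 -m crank 'ROWS'. ROWS is JSON, one flat list of numbers, 5 for each row, row after row: the shift along the tool's x, y, z in mm, then the turn about the tool's x in rad, then the opening, from 0 (shut) to 1 (fully open). A call has exactly 10 rows; each row shifts and turns the commanded pose from where the row before left it, along the tool's axes as they then stand; what a row does not reach is not made up. A row lasts 1/12 s, in which the tool goes at most 41.7 mm and 7.16 degrees, less where a joint would pass 70% of its speed; a pose out of reach is approached as far as the arm can. A call with a gripper value outside its range is refused whole. The fingers move at their own pace and stop on an object; the grip force is fixed at half the most. Time passes only in rows, so rows that do not move let the fingers close, or fill a call up. It gives the time, the measured TCP pose, the force and the opening at its end, in the units of the state.
- telemetry.state(): the state, without advancing time (a new reading comes with each control period).
- optics.snapshot(name): name is "side" or "top" or "wrist"; returns a dict with "image" (400x640x3 uint8, red, green, blue), "fx", "fy", "cx", "cy" (pixels), "k1" (the pictures are not rectified: a ray, as slopes to the right and down, at radius r is drawn at 1 + k1 r^2 times it, then the intrinsics apply), "rvec" (rotation vector, rad) and "tvec" (3), from world to camera coordinates, as OpenCV has them; the wrist camera has in their place "tool_from_camera" (4x4, takes a point from camera to tool coordinates, whose origin is the TCP and whose axes are the tool frame's). Camera axes: x right, y down, z forward; pixel columns grow to the right and rows downward; lengths in m; the calibration is good to about 2 mm. A picture is of the moment at which its call begins: read the wrist's pose just before it. There is no depth.
- order.finish_job(): hands the job in, once; it reports no verdict.
The state is a dict: "time": time; "joints": joint angles; "joint_velocities": joint speeds; "effort": joint torques, N m; "position": TCP position; "tcp_rot": TCP orientation; "wrist_force": force on the tool from outside, world axes, zero at the start; "wrist_torque": the same for the moment, N m; "grip_width": finger opening in m.
Only numpy, scipy, OpenCV 4.12 (cv2) and the standard library are available. Lean on these libraries where they do the work, as an engineer would, in place of code of your own. Each camera call takes 0.05 s, during which the arm holds its last target.

## Task

First fold the clear lid of the little stone box fully shut, so that the set stone inside cannot be knocked out. Then pick up the hand lens by its handle and hold it level over the stone, centred on it, with the lens at the height of the surface gauge's needle tip, which has been set to this lens's focus. Finish while still holding the lens there, steady and touching neither box nor gauge; the gauge with its needle, the stone and the other tools stay where they are.

Things in the scene. Friction and masses are not known exactly. Their poses are not given: they have to be found in the camera images.
- stone_box_lid (a joint): Hinge of the clear lid of the stone box, rad: 0 = shut, 1.57 = upright, at most 2.44 = leaning back. It starts between 1.3 and 2.2. The lid is stiff enough to stay where it is left; well under 2 N at its edge moves it.
- stone_box_hinge (a point): Middle of the lid's hinge, 14.5 mm up, at the back of the stone box: clear plastic, 49 (its x) x 67 (y, along the hinge) x 22 mm high shut, stuck to the bench. Frame turns with the box: x from front to back, z up. Box middle is 23 mm in front. The lid, 67 mm wide, 2 mm plate with 7 mm rim, reaches 48 mm forward when shut, its flat top 7 mm above the hinge; it opens up and back.
- lid_front_edge (a point): Middle of the lid's free edge, opposite the hinge, in the thickness of its top plate; moves with the lid.
- stone_center (a point): Centre of the set stone, a round dome in a metal bezel, 17 mm across and 8 mm high, lying loose, dome up, on the foam pad in the stone box (not always in the middle), its top 14 mm above the bench, clear of the shut lid.
- lens_center (a point): Centre of the glass of the hand lens, half-way through its thickness, 6 mm up as it lies flat on the bench. Round metal rim 54 mm across, 12 mm thick, straight flat-sided wooden handle. z is the lens's axis (up as it lies), x points from handle to lens. The handle reaches from 43 to 113 mm behind the centre (-x), then a 4 mm brass button; about 85 g.
- lens_handle (a point): Where to grip the hand lens: in the handle, 70 mm behind the lens centre (along -x of the lens), half-way up. The handle is 14 mm wide and 12 mm thick. Same axes as lens_center. Near the balance point.
- needle_tip (a point): Tip of the surface gauge's needle, which marks the focal height, 80 to 115 mm above the bench. The needle is level, 3 mm thick, clamped on the spindle, and points along its -y to the space above the stone box, ending about 25 mm outside the box's +y side wall.
- gauge_center (a point): Middle of the base (12 mm up) of the surface gauge: dark steel base 50 x 46 x 24 mm, a round 8 mm spindle from its middle up to 138 mm above the bench, and a sliding clamp that carries the needle. Stands loose about 125 mm from the middle of the stone box on its +y side; 0.8 kg.
- tweezers_center (a point): Bystander: middle of a pair of steel cross-locking tweezers lying on the bench, 146 by 22 by 10 mm, long along their y.
- flux_jar_center (a point): Bystander: middle of a small glass jar, 40 mm across, 39 mm high.
- wax_tin_center (a point): Bystander: middle of a turned wooden round box, 63 mm across, 23 mm high.
There are look-alikes about, which are no part of the job. What is shaped like the part that bears lens_center but green is not meant.

How it is judged:
By the outcome, as a careful person would: the job done as asked, in the order asked, and still so for the second after the job is handed in, while the arm keeps its last pose, push and grip.
It also fails if it takes over 58 s, if anything falls off the work surface, if the arm or the gripper's body presses on something with over 40 N, if the wrist force passes 120 N, or if a joint passes its speed limit or range.

## Working session

There is one attempt and no reset: what is moved stays moved. The work goes in short steps, Python scripts to look and compute and a shell command to move; the robot and the scene stay as the last step left them, time stands still between calls to the robot, and variables do not carry over. Pictures are saved under pics/ and viewed, and the job is handed in when it is done.

```bash
ls; mkdir -p pics; python3 - <<'E'
from cell import telemetry, optics
import cv2
s=telemetry.state();print(s)
for n in ["side","top","wrist"]:
    d=optics.snapshot(n);cv2.imwrite(f"pics/{n}0.png",cv2.cvtColor(d["image"],cv2.COLOR_RGB2BGR))
    print(n,{k:v for k,v in d.items() if k!="image"})
E
```

```text
pics
{'time': 0.0, 'joints': array([ 1.16002085e+00,  4.23835625e-01,  1.63065612e+00,  2.07147820e-06,
        1.08861853e+00, -1.90217866e-02]), 'joint_velocities': array([ 7.63449290e-05,  8.36418925e-04, -2.49932989e-04, -2.31338029e-04,
        2.01338225e-03,  6.07985814e-04]), 'effort': array([-2.70012686e-03, -5.44629800e+01, -2.73669416e+01,  6.42880448e-02,
        2.27204076e-02, -1.70353819e-04]), 'position': array([0.23840201, 0.5771562 , 0.22191827]), 'tcp_rot': array([ 0.13709807,  0.69369984, -0.13814623,  0.69346973]), 'wrist_force': array([ 0.06640641, -0.06123441, -0.38423648]), 'wrist_torque': array([ 0.02233274, -0.01623503,  0.0310969 ]), 'grip_width': 0.08810608699765538}
side {'fx': 370.8666768311508, 'fy': 370.8666768311508, 'cx': 320.24300516403537, 'cy': 197.60364951218355, 'k1': -0.014148377155119301, 'rvec': array([ 0.79657378, -2.39551347,  1.28468502]), 'tvec': array([0.3646641 , 0.29089655, 0.56481012])}
top {'fx': 479.06073634648465, 'fy': 479.06073634648465, 'cx': 321.2246844615052, 'cy': 202.60746487121594, 'k1': 0.001454051582525831, 'rvec': array([ 2.17947545, -2.21054778,  0.07964712]), 'tvec': array([-0.10495323,  0.51669456,  1.28404584])}
wrist {'fx': 298.93006040376395, 'fy': 298.93006040376395, 'cx': 320.470944068363, 'cy': 204.09396475264518, 'k1': -0.05220799070851838, 'tool_from_camera': array([[-2.65881654e-04, -2.89783053e-01,  9.57092321e-01,
        -1.61204393e-01],
       [ 9.99999960e-01,  1.51770442e-05,  2.82396680e-04,
        -1.07143208e-04],
       [-9.63596043e-05,  9.57092358e-01,  2.89783037e-01,
        -7.83830384e-02],
       [ 0.00000000e+00,  0.00000000e+00,  0.00000000e+00,
         1.00000000e+00]])}
```

View pics/side0.png

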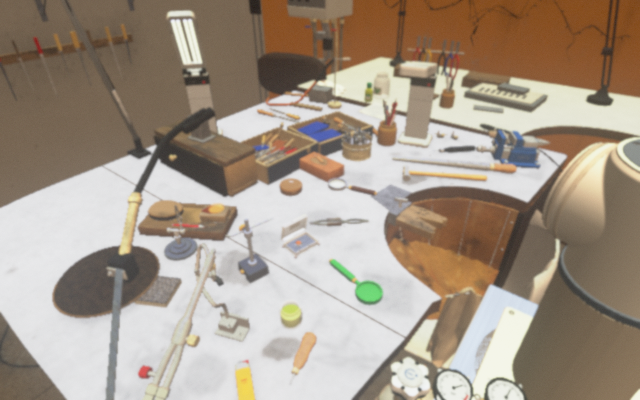

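View pics/top0.png

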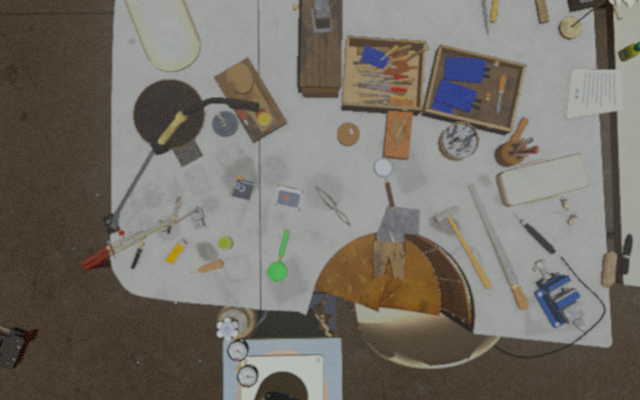

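View pics/wrist0.png

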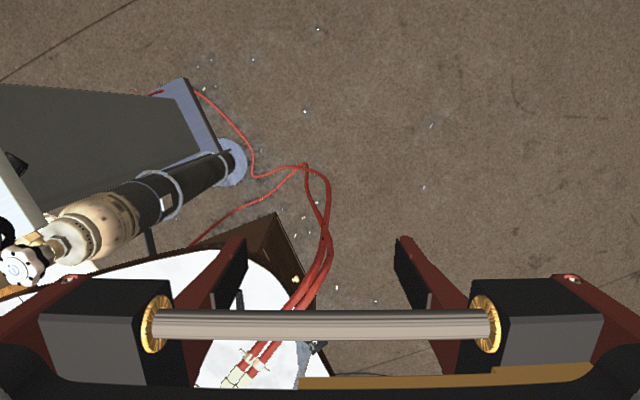

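Top view: open box near (288,197), gauge (243,187), brown-handled lens (383,167), and a green decoy (280,260). I'll zoom in and rough out positions next.

```bash
cat > h.py <<'E'
import numpy as np, cv2
from scipy.spatial.transform import Rotation as R
from cell import telemetry, optics
def snap(n):
    s=telemetry.state(); d=optics.snapshot(n)
    if n=="wrist":
        T=np.eye(4);T[:3,:3]=R.from_quat(s["tcp_rot"]).as_matrix();T[:3,3]=s["position"]
        C=T@np.array(d["tool_from_camera"])
    else:
        r=R.from_rotvec(d["rvec"]).as_matrix();C=np.eye(4);C[:3,:3]=r.T;C[:3,3]=-r.T@d["tvec"]
    d["C"]=C;return d
def save(d,name): 
    np.savez("pics/"+name+".npz",**d); cv2.imwrite("pics/"+name+".png",cv2.cvtColor(d["image"],cv2.COLOR_RGB2BGR))
def load(name): return dict(np.load("pics/"+name+".npz"))
def K(d): return np.array([[d["fx"],0,d["cx"]],[0,d["fy"],d["cy"]],[0,0,1]],float), np.array([float(d["k1"]),0,0,0,0])
def ray(d,p):
    k,c=K(d);u=cv2.undistortPoints(np.array([[p]],float),k,c)[0,0]
    v=d["C"][:3,:3]@np.array([u[0],u[1],1]);return d["C"][:3,3],v/np.linalg.norm(v)
def plane(d,p,z):
    o,v=ray(d,p);return o+v*(z-o[2])/v[2]
def proj(d,P):
    k,c=K(d);W=np.linalg.inv(d["C"]);P=np.atleast_2d(np.array(P,float))
    return cv2.projectPoints(P,cv2.Rodrigues(W[:3,:3])[0],W[:3,3],k,c)[0][:,0]
def tri(obs):
    A=np.zeros((3,3));b=np.zeros(3);L=[]
    for d,p in obs:
        o,v=ray(d,p);M=np.eye(3)-np.outer(v,v);A+=M;b+=M@o;L.append((o,M))
    X=np.linalg.solve(A,b);return X,[np.linalg.norm(M@(X-o)) for o,M in L]
def crop(name,x0,y0,x1,y1,f,out):
    im=cv2.imread("pics/"+name+".png")[y0:y1,x0:x1];cv2.imwrite("pics/"+out+".png",cv2.resize(im,None,fx=f,fy=f,interpolation=cv2.INTER_CUBIC))
E
python3 - <<'E'
from h import *
t=snap("top");save(t,"top1");s=snap("side");save(s,"side1")
crop("top1",210,140,410,290,4,"top1c");crop("side1",220,170,410,310,4,"side1c")
for n,p in dict(box=(288,197),gauge=(243,187),lens=(383,167),lh=(392,205),green=(280,260)).items(): print(n,plane(t,p,0.01).round(3))
print(t["C"].round(3),s["C"].round(3))
print("origin",proj(t,[0,0,0]))
E
```

```text
box [ 0.532 -0.022  0.01 ]
gauge [0.561 0.101 0.01 ]
lens [ 0.611 -0.283  0.01 ]
lh [ 0.506 -0.306  0.01 ]
green [0.362 0.001 0.01 ]
[[-0.014 -0.998  0.062  0.435]
 [-1.     0.014 -0.011 -0.098]
 [ 0.01  -0.062 -0.998  1.315]
 [ 0.     0.     0.     1.   ]] [[-0.798 -0.326  0.506  0.1  ]
 [-0.602  0.444 -0.663  0.465]
 [-0.008 -0.834 -0.551  0.557]
 [ 0.     0.     0.     1.   ]]
origin [[282.05840596 395.42671961]]
```

```bash
ls pics
```

```text
side0.png
side1.npz
side1.png
side1c.png
top0.png
top1.npz
top1.png
top1c.png
wrist0.png
```

View pics/top1c.png

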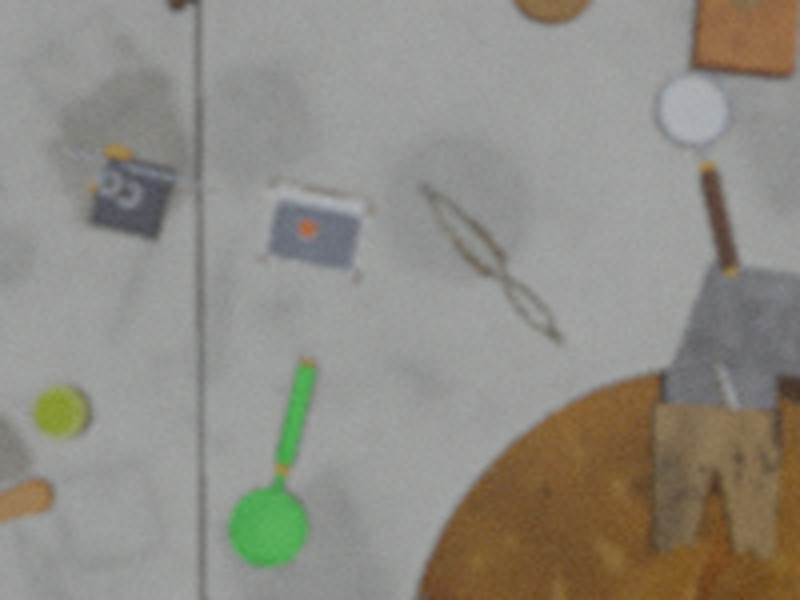

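View pics/side1c.png

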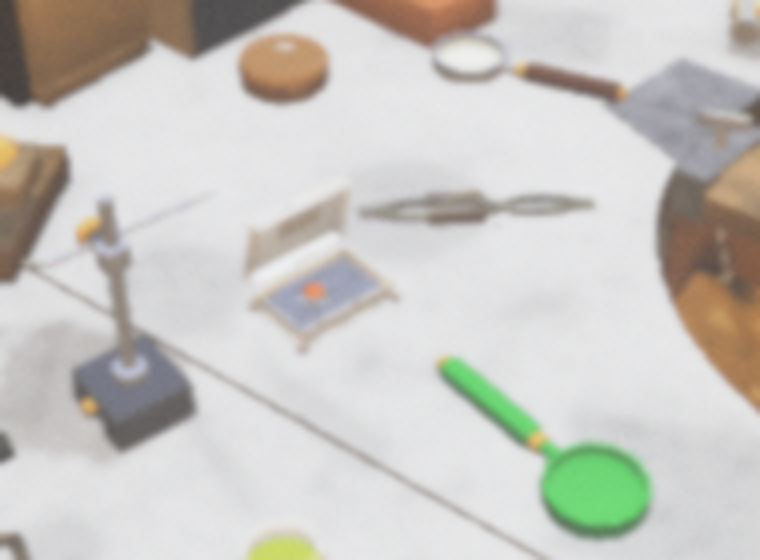

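```bash
python3 - <<'E'
from h import *
s=telemetry.state();print(R.from_quat(s["tcp_rot"]).as_matrix().round(3))
t=load("top1");sd=load("side1")
c=lambda x,y:(210+x/4,140+y/4); e=lambda x,y:(220+x/4,170+y/4)
print("needle tip",tri([(t,c(205,187)),(sd,e(213,192))]))
print("needle far",tri([(t,c(65,155)),(sd,e(30,268))]))
print("stone",plane(t,c(307,229),.011),plane(sd,e(314,290),.011))
print("lidedge L",tri([(t,c(272,186)),(sd,e(248,225))]))
print("lidedge R",tri([(t,c(370,210)),(sd,e(348,180))]))
print("spindle top",tri([(t,c(118,150)),(sd,e(105,203))]))
E
```

```text
[[-0.     0.382  0.924]
 [-0.001  0.924 -0.382]
 [-1.    -0.001 -0.   ]]
needle tip (array([0.55033327, 0.03859603, 0.10391286]), [np.float64(0.0023036186633634574), np.float64(0.0023036186633635033)])
needle far (array([0.57619444, 0.13133813, 0.10192157]), [np.float64(0.0032567598645794984), np.float64(0.0032567598645794732)])
stone [ 0.53143537 -0.01854229  0.011     ] [ 0.53038661 -0.01601817  0.011     ]
lidedge L (array([0.55794283, 0.00239601, 0.05604327]), [np.float64(0.0014467731947194233), np.float64(0.0014467731947196477)])
lidedge R (array([ 0.54059896, -0.06248633,  0.05608691]), [np.float64(0.00065437831237758), np.float64(0.0006543783123775209)])
spindle top (array([0.57276711, 0.09086107, 0.11854786]), [np.float64(0.002607005427040121), np.float64(0.0026070054270402035)])
```

```bash
python3 - <<'E'
from h import *
t=load("top1");sd=load("side1")
for n,a,b in [("lampjoint",(157,150),(120,268)),("lampwood",(172,128),(130,215)),("lampelbow",(187,110),(150,150)),("lamphead end",(255,107),(210,113)),("clamp",(112,225),(110,400)),("armend",(200,215),(205,255)),("arm red",(95,258),(145,372)),("armmid",(150,238),(175,340))]:
    X,e=tri([(t,a),(sd,b)]);print(n,X.round(3),np.round(e,3))
crop("top1",70,80,290,290,3,"tl");crop("side1",40,80,290,400,2,"sl")
E
```

```text
lampjoint [0.65  0.304 0.112] [0.003 0.003]
lampwood [0.691 0.247 0.172] [0.001 0.001]
lampelbow [0.704 0.179 0.27 ] [0.006 0.006]
lamphead end [0.707 0.031 0.292] [0. 0.]
clamp [0.463 0.427 0.086] [0.004 0.004]
armend [0.498 0.205 0.152] [0.027 0.027]
arm red [0.38  0.406 0.202] [0.006 0.006]
armmid [0.436 0.327 0.121] [0.015 0.015]
```

View pics/sl.png

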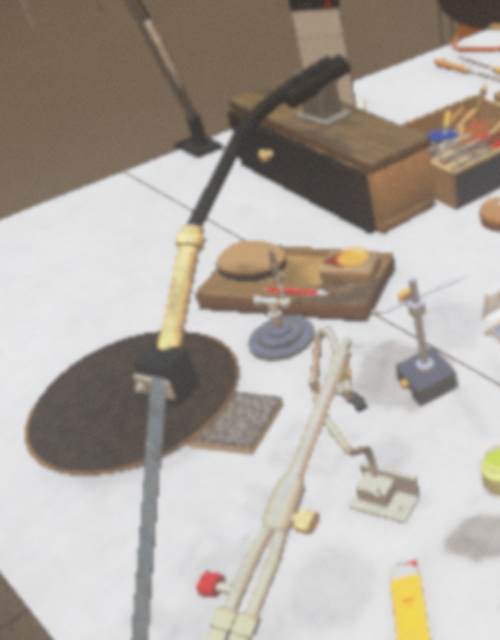

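View pics/tl.png

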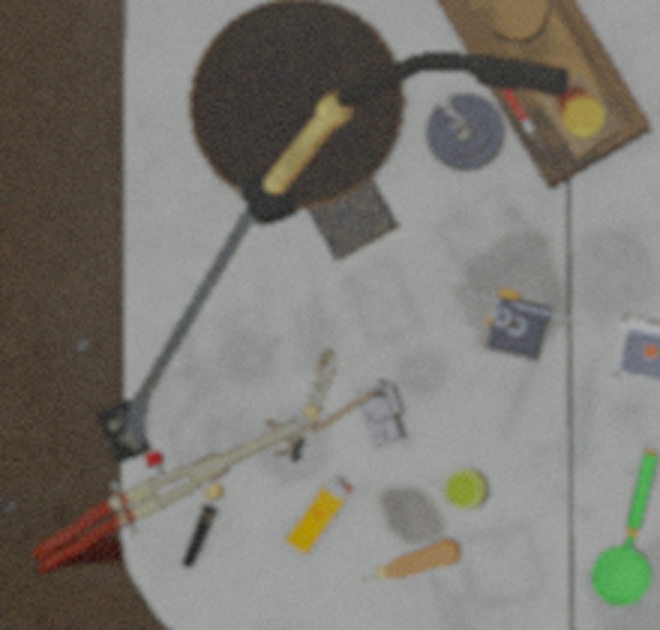

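```bash
python3 -m crank '[-35,0,0,0,1, -35,0,0,0,1, -35,-10,10,0,1, -25,-20,20,0,1, 0,-27,28,0,0.5, 0,-27,28,0,0, 0,-27,28,0,0, 0,-27,28,0,0, 0,-27,28,0,0, 0,-27,28,0,0]'; python3 -m crank '[0,-27,28,0,0, 0,-27,28,0,0, 0,-27,28,0,0, 0,-27,28,0,0, 0,-27,28,0,0, 0,-27,28,0,0, 0,-27,28,0,0, 0,-27,28,0,0, 0,-27,28,0,0, 0,-27,28,0,0]'
```

```text
time: 1.08
position: [0.3485, 0.3228, 0.3528]
tcp_rot: [0.138, 0.694, -0.137, 0.694]
wrist_force: [0.5, 0.1, 0.6]
grip_width: 0.0512
time: 1.92
position: [0.5043, -0.0339, 0.3528]
tcp_rot: [0.138, 0.693, -0.138, 0.694]
wrist_force: [0.8, 0.9, 0.7]
grip_width: 0.0003
```

```bash
python3 -m crank '[15,-6,5,0.12,0, 15,-6,5,0.12,0, 15,0,8,0.12,0, 15,0,8,0.12,0, 15,0,8,0.12,0, 15,0,8,0.12,0, 15,0,8,0.12,0, 15,0,8,0.12,0, 10,0,5,0.12,0, 5,0,0,0.12,0]'; python3 - <<'E'
from h import *
s=telemetry.state();print(s["joints"].round(2),R.from_quat(s["tcp_rot"]).as_matrix().round(3))
d=snap("wrist");save(d,"w1")
E
```

```text
time: 2.75
position: [0.5362, -0.0903, 0.216]
tcp_rot: [-0.506, -0.494, 0.507, -0.492]
wrist_force: [-0.4, 0.1, 0.0]
grip_width: 0.0008
[-0.19  0.31  1.81 -0.    1.02 -0.16] [[-0.002  1.    -0.028]
 [ 0.    -0.028 -1.   ]
 [-1.    -0.002 -0.   ]]
```

View pics/w1.png

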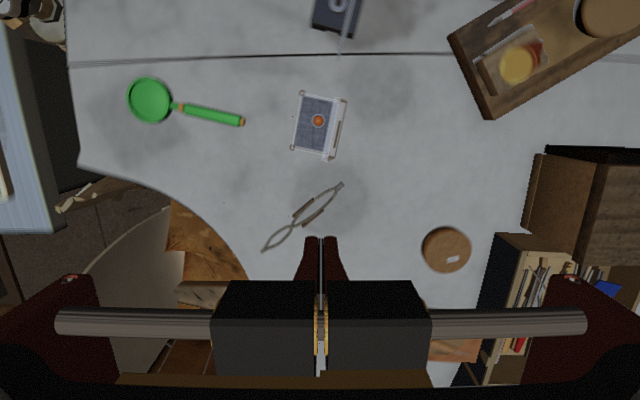

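```bash
python3 -m crank '[0,5,0,0.12,0, 0,5,0,0.12,0, 10,5,0,0,0, 12,5,0,0,0, 12,5,0,0,0, 12,5,0,0,0, 12,5,0,0,0, 12,5,0,0,0, 10,0,0,0,0, 0,0,0,0,0]'; python3 - <<'E'
from h import *
s=telemetry.state();print(s["joints"].round(2),R.from_quat(s["tcp_rot"]).as_matrix().round(3))
d=snap("wrist");save(d,"w2")
crop("w2",220,0,420,150,4,"w2c")
crop("w1",260,20,400,170,4,"w1c")
E
```

```text
time: 3.63
position: [0.5744, -0.0979, 0.1348]
tcp_rot: [-0.56, -0.432, 0.562, -0.43]
wrist_force: [-0.4, 0.7, 0.7]
grip_width: 0.0008
[-0.19  0.48  1.78 -0.    0.89  0.07] [[-0.004  0.966 -0.258]
 [ 0.001 -0.258 -0.966]
 [-1.    -0.004  0.   ]]
```

View pics/w2.png

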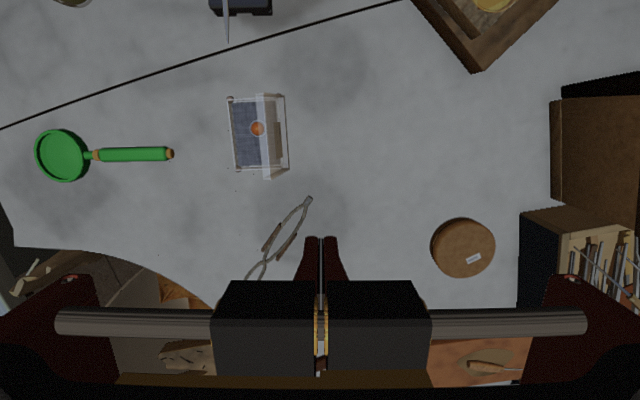

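View pics/w2c.png

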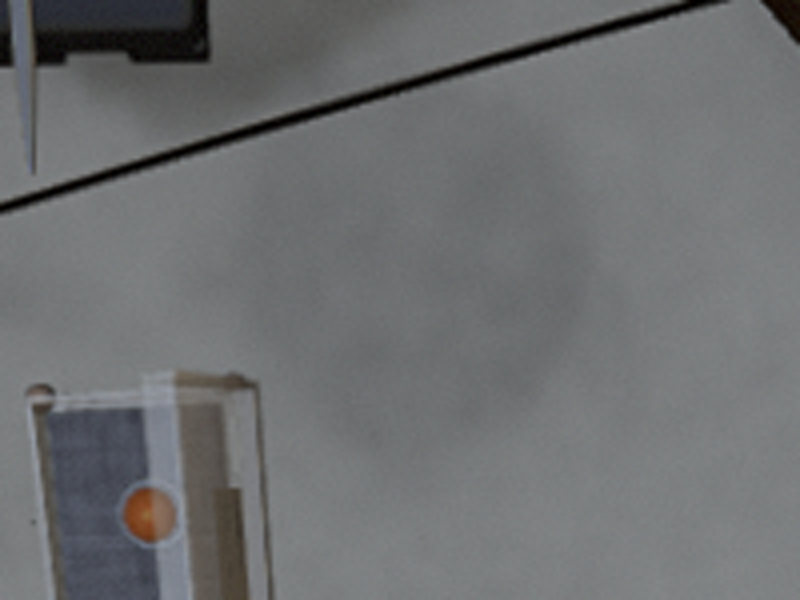

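View pics/w1c.png

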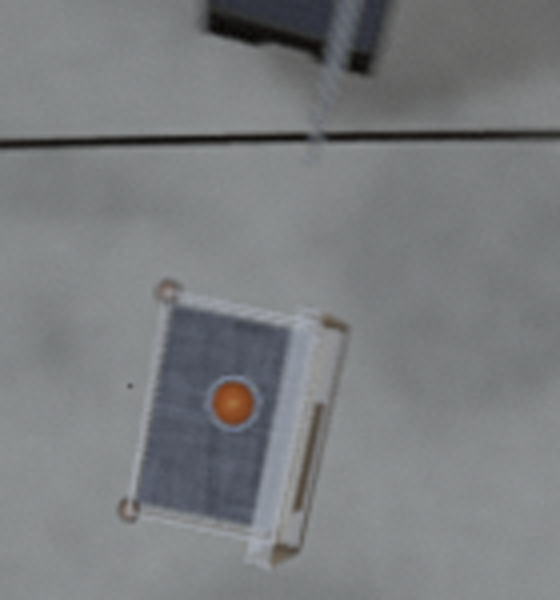

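```bash
python3 - <<'E'
from h import *
crop("w2",215,80,305,190,6,"w2d")
t=load("top1");sd=load("side1");a=load("w1");b=load("w2")
c=lambda x,y:(210+x/4,140+y/4); e=lambda x,y:(220+x/4,170+y/4)
f=lambda x,y:(260+x/4,20+y/4); g=lambda x,y:(220+x/4,y/4)
def p(n,*o):
    X,r=tri(o);print(n,X.round(4),np.round(r,4))
p("tip",(a,f(313,150)),(b,g(34,175)),(sd,e(213,192)),(t,c(205,187)))
p("tip ws",(b,g(34,175)),(sd,e(213,192)))
p("stone",(a,f(232,403)),(b,g(149,515)),(sd,e(314,290)))
for d,q in ((a,f(232,403)),(b,g(149,515)),(sd,e(314,290)),(t,c(307,229))): print(plane(d,q,.010).round(4))
p("lidcorner+y",(a,f(347,328)),(b,g(258,380)))
p("lidcorner+y",(sd,e(248,225)),(b,g(258,380)))
print("side lid corner pred",proj(sd,[[.558,.002,.056],[.54,-.062,.056]]),proj(b,[[.558,.002,.056],[.54,-.062,.056]]))
E
```

```text
tip [0.5533 0.0356 0.1001] [0.0026 0.003  0.0022 0.005 ]
tip ws [0.553  0.0329 0.0991] [0. 0.]
stone [ 0.5348 -0.0191  0.0066] [0.0014 0.0005 0.0012]
[ 0.5362 -0.0186  0.01  ]
[ 0.5352 -0.0188  0.01  ]
[ 0.5312 -0.0169  0.01  ]
[ 0.5315 -0.0185  0.01  ]
lidcorner+y [0.5695 0.0018 0.0221] [0.0004 0.0004]
lidcorner+y [ 0.5697 -0.0025  0.0473] [0.0035 0.0035]
side lid corner pred [[282.76218495 226.21166242]
 [307.3577346  215.2426835 ]] [[264.70118673  96.70384419]
 [267.60968091 181.84399785]]
```

View pics/w2d.png

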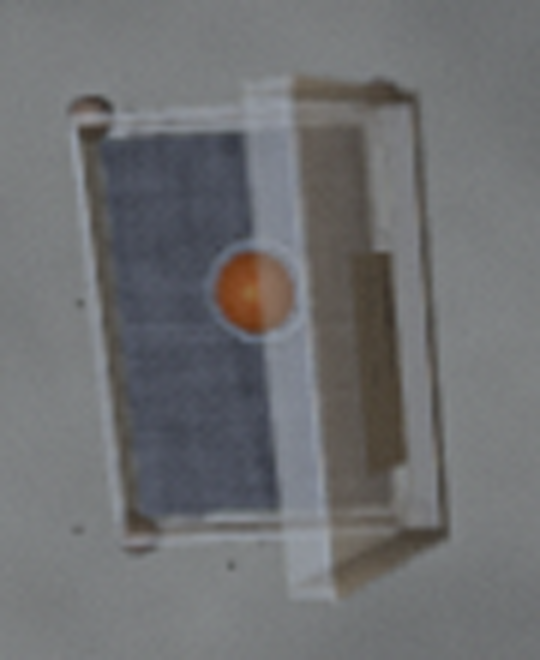

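```bash
python3 -m crank '[0,4,-15,0,0, 0,4,-15,0,0, 10,0,-14,0,0, 20,0,0,0,0, 20,0,0,0,0, 20,0,0,0,0, 10,0,0,0,0, 3,-4,0,0,0, 0,0,0,0,0, 0,0,0,0,0]'; python3 - <<'E'
from h import *
s=telemetry.state();print(s["wrist_force"].round(2))
d=snap("wrist");save(d,"w3");d=snap("side");save(d,"s3");crop("s3",240,180,360,280,6,"s3c")
E
```

```text
time: 4.52
position: [0.5913, -0.0563, 0.0552]
tcp_rot: [0.561, 0.431, -0.561, 0.431]
wrist_force: [-0.2, 0.5, 0.3]
grip_width: 0.0008
[-0.25  0.52  0.32]
```

View pics/w3.png

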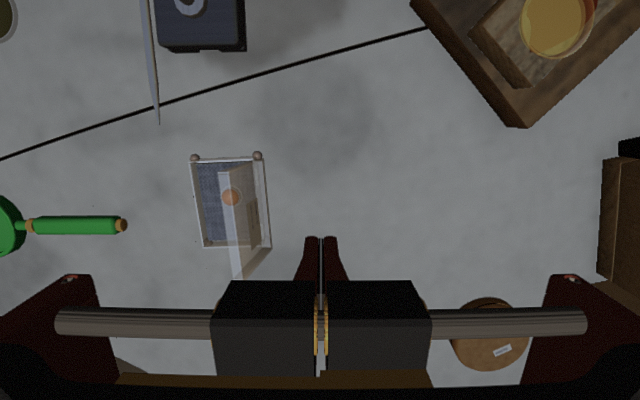

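View pics/s3c.png

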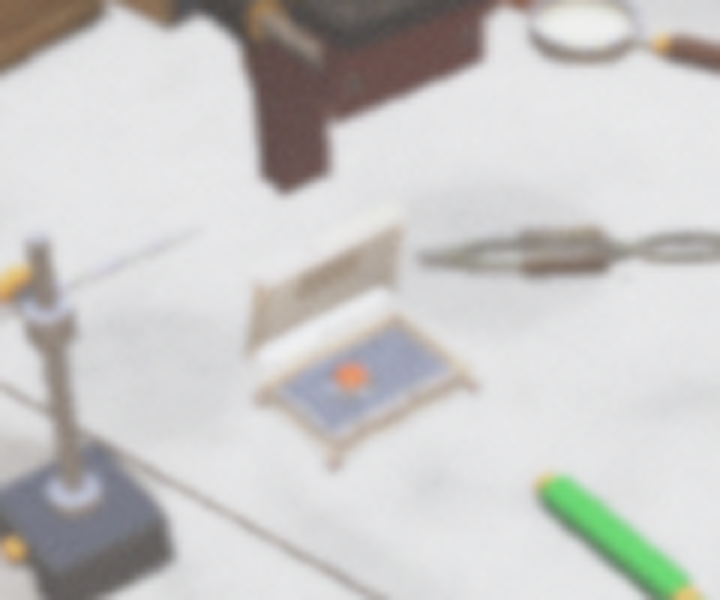

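```bash
python3 -m crank '[1,-13,0,0,0, 2,-13,0,0,0, 1,-6,0,0,0, 2,-6,0,0,0, 3,-5,0,0,0, 4,-5,0,0,0, 4,-3.5,0,0,0, 4,-3.5,0,0,0, 0,0,0,0,0, 0,0,0,0,0]'; python3 - <<'E'
from h import *
s=telemetry.state();print(s["wrist_force"].round(2))
d=snap("wrist");save(d,"w4");d=snap("side");save(d,"s4");crop("s4",240,180,360,280,6,"s4c")
E
```

```text
time: 5.45
position: [0.5373, -0.0424, 0.0332]
tcp_rot: [-0.56, -0.431, 0.561, -0.43]
wrist_force: [-0.7, -0.2, -0.2]
grip_width: 0.0005
[-0.74 -0.16 -0.25]
```

View pics/w4.png

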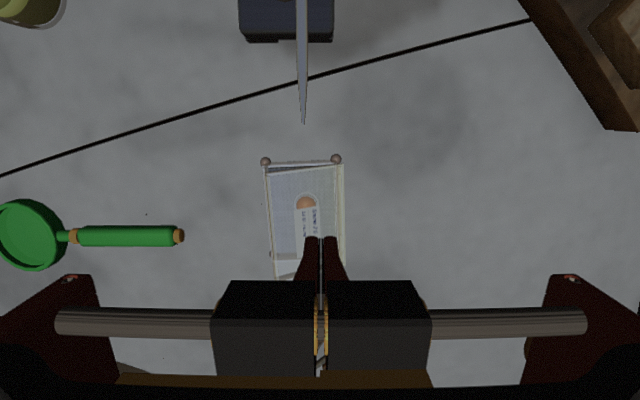

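View pics/s4c.png

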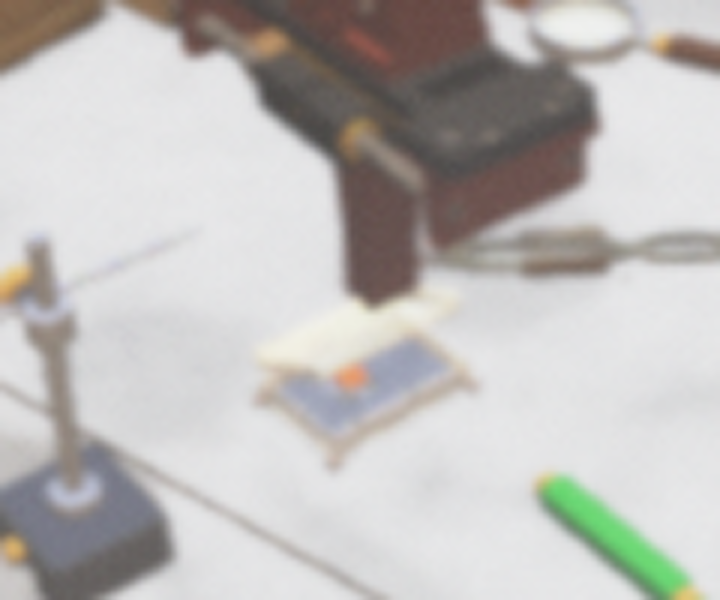

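```bash
python3 -m crank '[4,-2.5,0,0,0, 3,-2.5,0,0,0, 2,-1,0,0,0, 1,0,0,0,0, 1,0,0,0,0, 0.5,0,0,0,0, 0,0,0,0,0, 0,0,0,0,0, 0,0,0,0,0, 0,0,0,0,0]'; python3 - <<'E'
from h import *
s=telemetry.state();print(s["wrist_force"].round(2))
d=snap("wrist");save(d,"w5");d=snap("side");save(d,"s5");crop("s5",240,180,360,280,6,"s5c")
E
```

```text
time: 6.38
position: [0.5314, -0.0408, 0.0222]
tcp_rot: [-0.56, -0.431, 0.561, -0.43]
wrist_force: [-2.4, 0.2, 6.6]
grip_width: 0.0005
[-2.41  0.23  6.58]
```

View pics/w5.png

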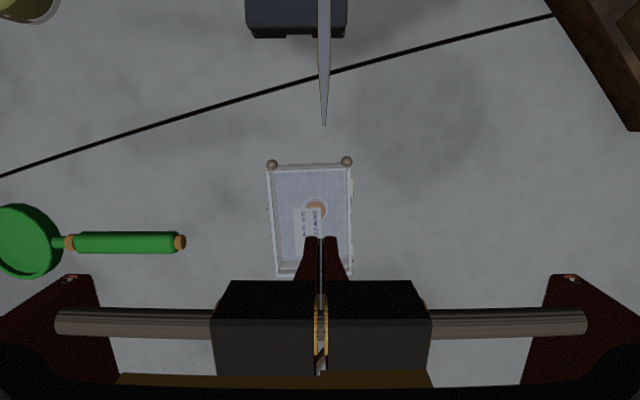

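View pics/s5c.png

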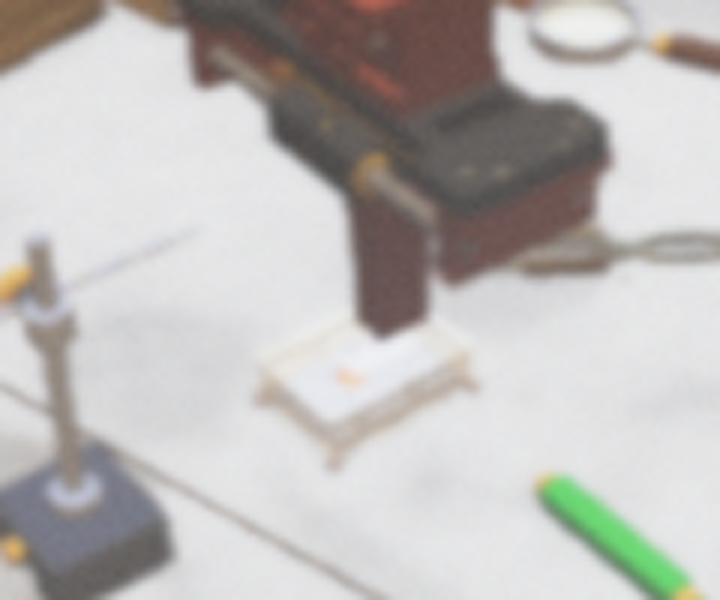

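```bash
python3 -m crank '[-10,0,0,0,0, -25,0,0,0,0, -25,0,5,0,0, -25,0,15,0,0, -20,0,15,0,0, 0,0,10,0,0, 0,0,5,0,0, 0,0,0,0,0, 0,0,0,0,0, 0,0,0,0,0]'; python3 - <<'E'
from h import *
s=telemetry.state();print(s["wrist_force"].round(2),s["joints"].round(2))
d=snap("wrist");save(d,"w6");d=snap("side");save(d,"s6");crop("s6",220,180,340,280,6,"s6c")
crop("w6",250,0,400,200,4,"w6c");crop("w6",250,80,360,180,7,"w6d")
E
```

```text
time: 7.32
position: [0.5185, -0.0887, 0.126]
tcp_rot: [-0.56, -0.431, 0.561, -0.43]
wrist_force: [0.6, 0.4, 0.2]
grip_width: 0.0012
[0.56 0.39 0.2 ] [-0.19  0.42  1.91  0.    0.81  0.07]
```

View pics/w6c.png

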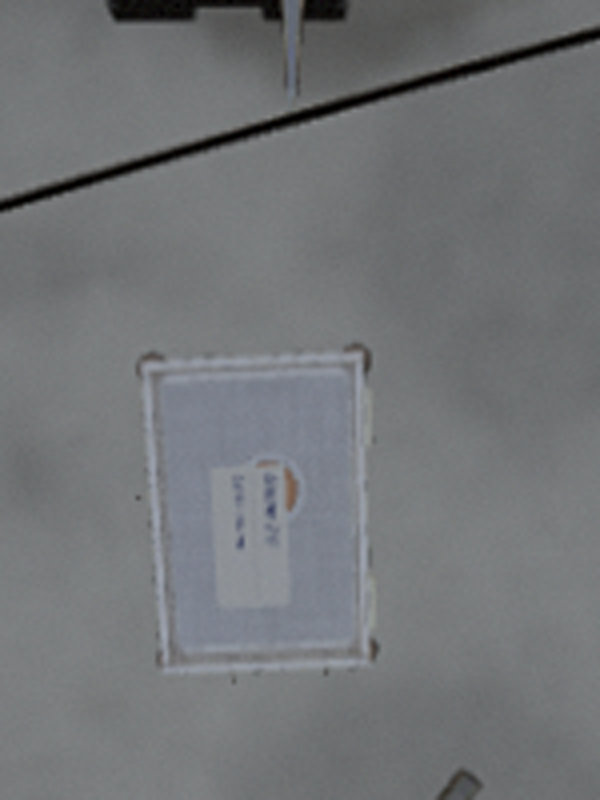

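View pics/s6c.png

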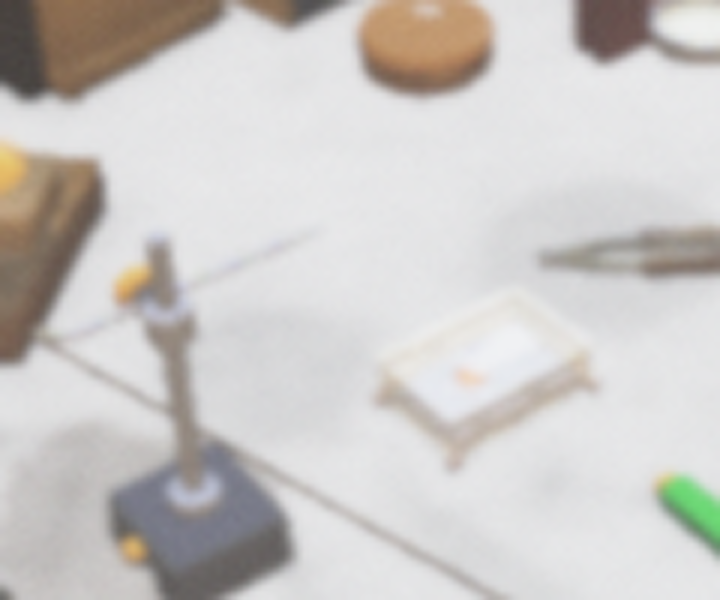

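```bash
python3 - <<'E'
from h import *
W={n:load(n) for n in ["w1","w2","w3","w4","w5","w6","s6","top1"]}
tip=dict(w2=(228.5,43.8),w3=(159,124.5),w4=(304,124.5),w5=(323.5,125.5),w6=(323,24.2),s6=(220+320/6,180+231/6))
X,r=tri([(W[n],p) for n,p in tip.items()]);print("tip",X.round(4),np.round(r,4))
X,r=tri([(W[n],p) for n,p in tip.items() if n!="s6"]);print("tip wrist",X.round(4),np.round(r,4))
X,r=tri([(W[n],p) for n,p in tip.items() if n in("w5","w6")]);print("tip w56",X.round(4),np.round(r,4))
for n in ("w5","w6"):print(tri([(W[n],tip[n]),(W["s6"],tip["s6"])])[0].round(4))
print("stone",plane(W["w6"],(250+263/4,490/4),.011),plane(W["w2"],(257.3,128.8),.011))
# box corners of lid top in w6 z=.0205
for q in ((150,362),(357,357),(166,668),(370,662)): print(plane(W["w6"],(250+q[0]/4,q[1]/4),.0215).round(4))
E
python3 - <<'E'
from h import *
for n,b in (("w3",(140,80,190,140)),("w5",(300,80,350,140))): crop(n,*b,10,n+"t")
crop("s6",230,200,290,240,10,"s6t")
E
```

```text
tip [0.553  0.0331 0.0993] [0.0003 0.0011 0.0009 0.0007 0.0022 0.0012]
tip wrist [0.5536 0.0326 0.1032] [0.0009 0.0002 0.0003 0.0005 0.0014]
tip w56 [0.5533 0.0326 0.1087] [0.0002 0.0002]
[0.5532 0.0324 0.0975]
[0.5532 0.0343 0.0988]
stone [ 0.53403445 -0.01819289  0.011     ] [ 0.5354566  -0.01886241  0.011     ]
[0.5182 0.0134 0.0215]
[0.5604 0.0032 0.0215]
[ 0.5031 -0.0497  0.0215]
[ 0.5476 -0.0602  0.0215]
```

View pics/s6t.png

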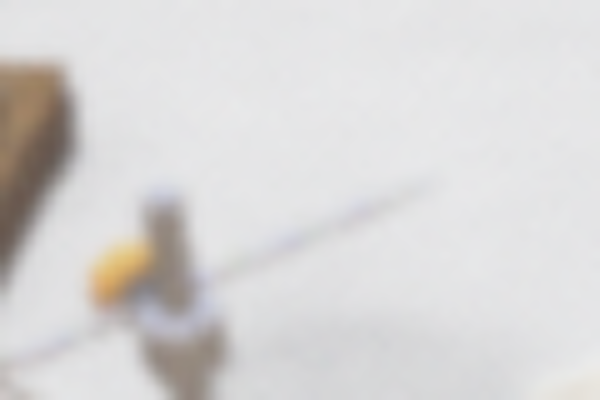

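View pics/w5t.png

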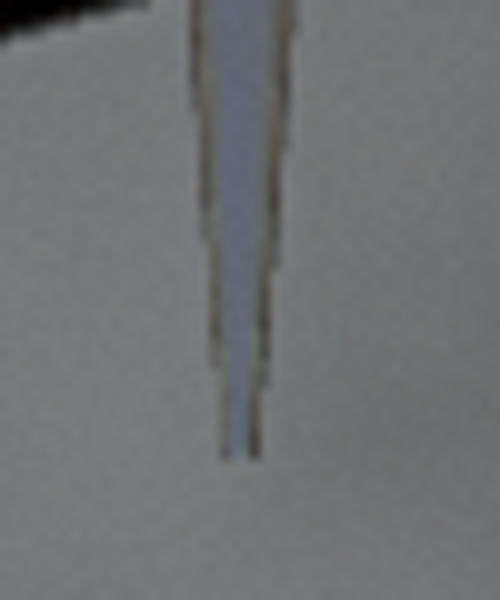

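View pics/w6d.png

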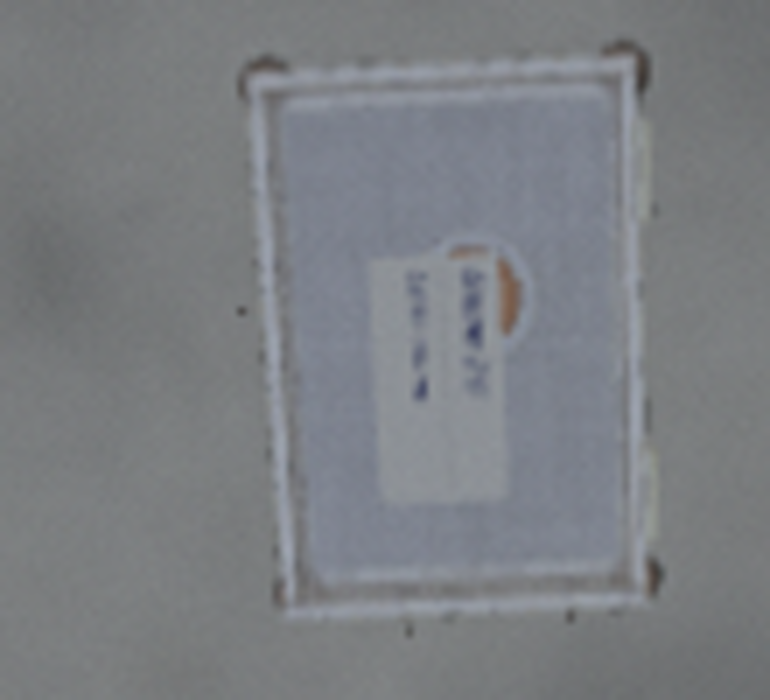

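```bash
python3 - <<'E'
from h import *
t=load("top1");sd=load("side1")
c=lambda x,y:(210+x/4,140+y/4); e=lambda x,y:(220+x/4,170+y/4)
A=plane(t,c(693,110),.006);B=plane(t,c(730,272),.006);print(A,B,np.linalg.norm(A-B))
A2=plane(sd,e(469,57),.006);B2=plane(sd,e(622,92),.006);print(A2,B2,np.linalg.norm(A2-B2))
for a,b in((A,B),(A2,B2)):
    u=(a-b)/np.linalg.norm(a-b);print(np.degrees(np.arctan2(u[1],u[0])),a-.07*u)
E
```

```text
[ 0.61027645 -0.28452638  0.006     ] [ 0.49831126 -0.3073835   0.006     ] 0.11427445870452119
[ 0.60885943 -0.28198254  0.006     ] [ 0.49801159 -0.30621695  0.006     ] 0.11346607929819316
11.538096346113859 [ 0.54169101 -0.29852775  0.006     ]
12.332401598133405 [ 0.54047469 -0.29693334  0.006     ]
```

```bash
python3 -m crank '[-5,6,20,0,0, -5,6,23,0,0, -5,6,23,0,0, -5,6,23,0,0, -5,6,23,0,0, -5,6,23,0,0, -5,6,23,0,0, 0,6,23,0,0, 0,6,23,0,0, 0,0,0,0.11,0]';python3 -m crank '[0,0,0,0.11,0.6, 0,0,0,0.11,0.6, 0,0,0,0.11,0.6, 0,0,0,0.11,0.6, 0,0,0,0.11,0.6, 0,0,0,0.11,0.6, 0,0,0,0.11,0.6, 0,0,0,0.11,0.6, 0,0,0,0.11,0.6, 0,0,0,0,0.6]'; python3 - <<'E'
from h import *
s=telemetry.state();print(s["wrist_force"].round(2),s["joints"].round(2))
d=snap("wrist");save(d,"w7")
E
```

```text
time: 8.25
position: [0.5191, -0.3036, 0.1619]
tcp_rot: [-0.584, -0.398, 0.584, -0.4]
wrist_force: [0.3, 0.4, -0.5]
grip_width: 0.0006
time: 9.08
position: [0.5187, -0.2997, 0.1615]
tcp_rot: [-0.703, -0.073, 0.704, -0.073]
wrist_force: [0.2, 0.1, 0.3]
grip_width: 0.0526
[0.2 0.1 0.3] [-0.54  0.46  1.73  0.    0.95  0.82]
```

View pics/w7.png

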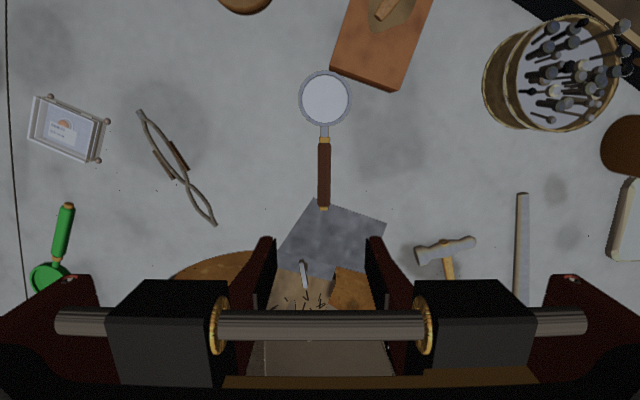

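```bash
python3 - <<'E'
from h import *
d=load("w7");im=d["image"]
hsv=cv2.cvtColor(im,cv2.COLOR_RGB2HSV)
s=telemetry.state();T=R.from_quat(s["tcp_rot"]).as_matrix();p=s["position"]
crop("w7",280,60,370,220,5,"w7c")
cen=plane(d,(325,100),.012);h1=plane(d,(324.5,145),.012);h2=plane(d,(323.5,203),.012)
print(cen,h1,h2)
u=(cen-h2);u[2]=0;L=np.linalg.norm(u);u/=L;print("yaw",np.degrees(np.arctan2(u[1],u[0])),L)
g=cen-.07*u;print("grip",g,"tool delta",T.T@(g-p));print("toolz yaw",np.degrees(np.arctan2(T[1,2],T[0,2])))
E
```

```text
[ 0.61192017 -0.2854412   0.012     ] [ 0.56872337 -0.29415027  0.012     ] [ 0.50777016 -0.30605938  0.012     ]
yaw 11.197839819919343 0.10617125490518725
grip [ 0.5432528  -0.29903502  0.012     ] tool delta [ 0.1495194   0.00455768 -0.02426453]
toolz yaw -167.82941755641158
```

View pics/w7c.png

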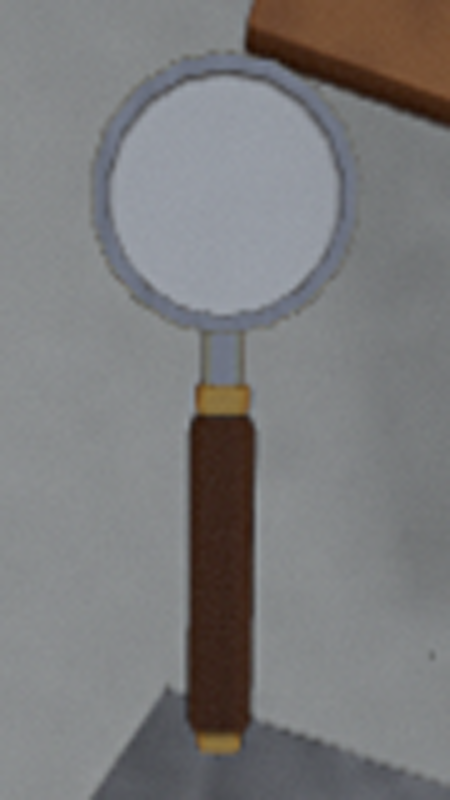

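```bash
python3 -m crank '[15,1,-6,0.012,0.6, 25,1,-6,0,0.6, 30,1,-6,0,0.6, 30,1.5,-6,0,0.6, 25,0,0,0,0.6, 15,0,0,0,0.6, 10,0,0,0,0.6, 5,0,0,0,0.6, 2,0,0,0,0.6, 0,0,0,0,0.6]'; python3 - <<'E'
from h import *
s=telemetry.state();print(s["wrist_force"].round(2),s["position"])
d=snap("wrist");save(d,"w8");d=snap("side");save(d,"s8");crop("s8",300,130,440,230,5,"s8c")
E
```

```text
time: 9.97
position: [0.5434, -0.3, 0.0054]
tcp_rot: [0.704, 0.07, -0.703, 0.07]
wrist_force: [-0.1, 0.1, -0.7]
grip_width: 0.0532
[-0.14  0.14 -0.67] [ 0.54341043 -0.3000173   0.00543749]
```

View pics/w8.png

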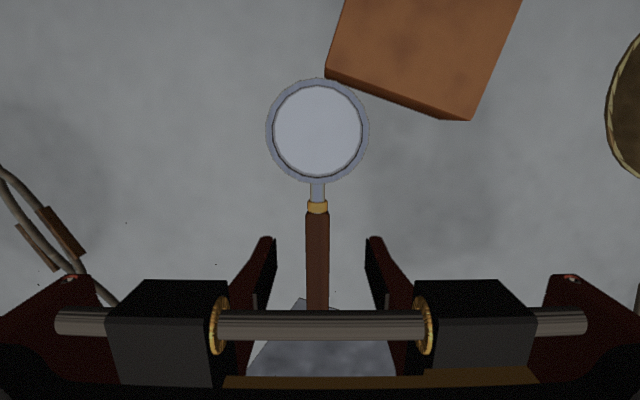

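View pics/s8c.png

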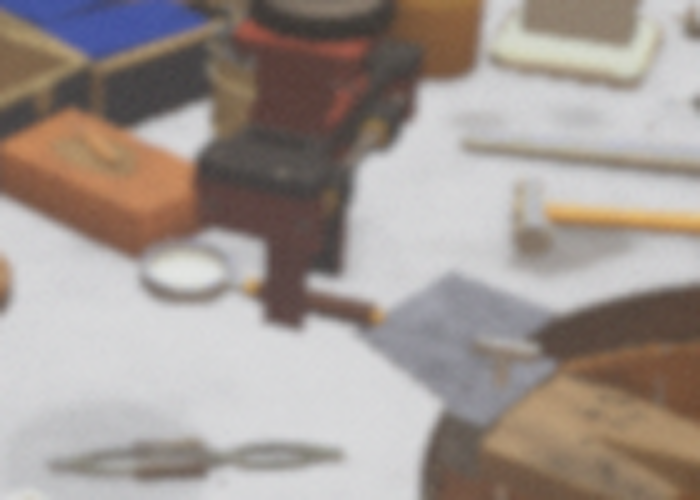

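```bash
python3 -m crank '[2,0,0,0,0.6, 1.5,0,0,0,0.6, 0,0,0,0,0.6, 0,0,0,0,0.2, 0,0,0,0,0, 0,0,0,0,0, 0,0,0,0,0, 0,0,0,0,0, 0,0,0,0,0, 0,0,0,0,0]'
```

```text
time: 10.9
position: [0.5431, -0.2999, 0.0017]
tcp_rot: [-0.704, -0.07, 0.704, -0.07]
wrist_force: [0.8, 1.0, 1.2]
grip_width: 0.0136
```

```bash
python3 -m crank '[-3,0,0,0,0, -8,0,0,0,0, -15,0,0,0,0, -20,0,0,0,0, -20,0,0,0,0, -20,0,0,0,0, -20,0,0,0,0, -20,0,0,0,0, -10,0,0,0,0, 0,0,0,0,0]'; python3 - <<'E'
from h import *
s=telemetry.state();print(s["wrist_force"].round(2),s["position"],s["joints"].round(2))
d=snap("wrist");save(d,"w9");d=snap("side");save(d,"s9");crop("s9",280,100,420,200,5,"s9c")
E
```

```text
time: 11.73
position: [0.5448, -0.3008, 0.1414]
tcp_rot: [0.705, 0.069, -0.702, 0.071]
wrist_force: [0.7, 0.2, -0.4]
grip_width: 0.0137
[ 0.65  0.19 -0.43] [ 0.54476748 -0.30084801  0.14137919] [-0.52  0.52  1.69  0.    0.93  0.85]
```

View pics/w9.png

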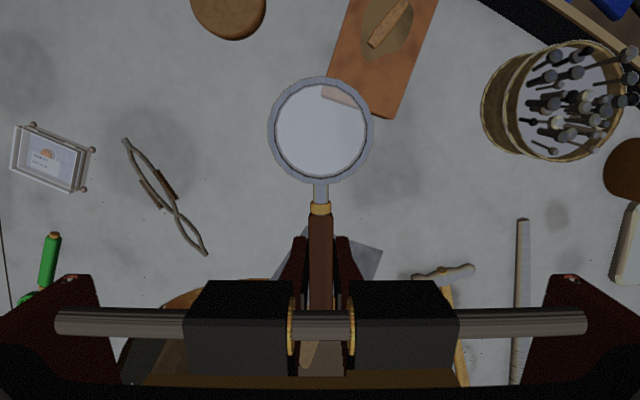

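View pics/s9c.png

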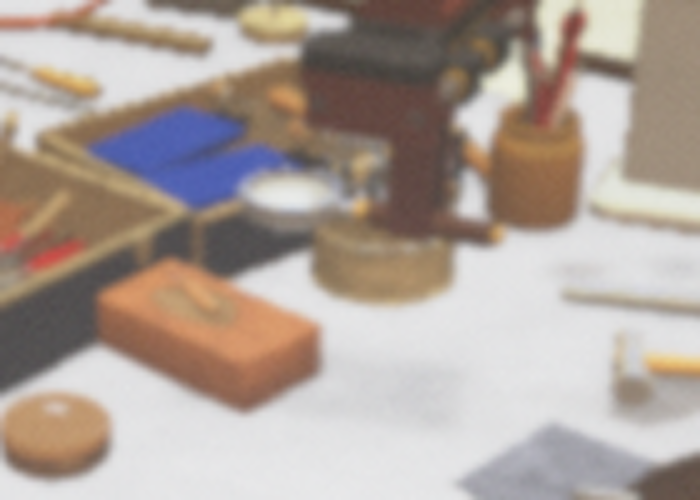

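```bash
python3 - <<'E'
from h import *
s=telemetry.state();T=R.from_quat(s["tcp_rot"]).as_matrix();p=s["position"]
print("yaw",np.degrees(np.arctan2(T[1,2],T[0,2])))
for n in ("w8","w9"):
    d=load(n);g=cv2.cvtColor(d["image"],cv2.COLOR_RGB2GRAY)
    crop(n,250,60,390,220,4,n+"c")
d=load("w9");L=plane(d,(320,131),p[2]+.0045+.006);print("lens",L,"tool",T.T@(L-p))
S=np.array([.535,-.0185,.10]);L[2]-=.006
print("delta tool",T.T@(S-L))
E
```

```text
yaw -168.66814464015707
lens [ 0.6157433  -0.28710385  0.14858453] tool [-0.01045337  0.00172364 -0.07375721]
delta tool [ 0.04241184 -0.27925672  0.0264173 ]
```

View pics/w9c.png

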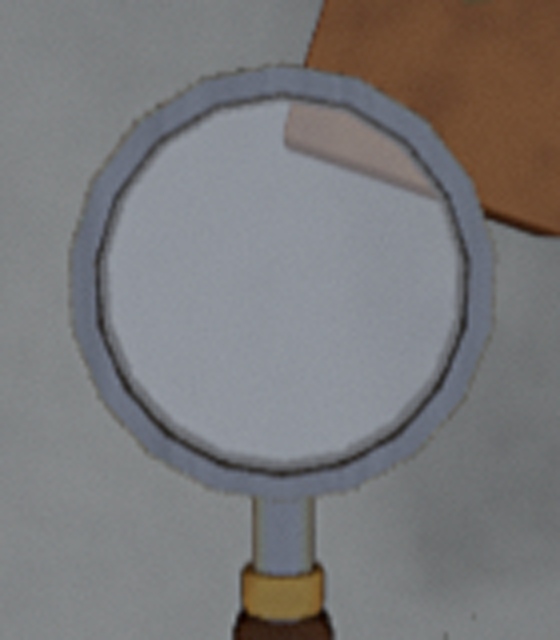

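```bash
python3 -m crank '[0,-10,1,0,0, 0,-20,2,0,0, 0,-28,3,0,0, 0,-32,3,0,0, 0,-34,3,0,0, 0,-34,3,0,0, 0,-34,3,0,0, 0,-34,3,0,0, 0,-30,3,0,0, 0,-15,2,0,0]'; python3 -m crank '[0,-8,0,0,0, 4,0,0,0,0, 6,0,0,0,0, 8,0,0,0,0, 8,0,0,0,0, 7,0,0,0,0, 4,0,0,0,0, 2,0,0,0,0, 0,0,0,0,0, 0,0,0,0,0]'; python3 - <<'E'
from h import *
s=telemetry.state();print(s["wrist_force"].round(2),s["position"],s["joints"].round(2))
d=snap("wrist");save(d,"w10");d=snap("side");save(d,"s10");crop("s10",220,130,360,270,5,"s10c")
d=snap("top");save(d,"t10");crop("t10",220,140,340,240,6,"t10c")
E
```

```text
time: 12.67
position: [0.4612, -0.0362, 0.1363]
tcp_rot: [-0.702, -0.071, 0.705, -0.07]
wrist_force: [0.8, -0.5, -0.1]
grip_width: 0.0138
time: 13.5
position: [0.4629, -0.0316, 0.0986]
tcp_rot: [-0.704, -0.07, 0.704, -0.07]
wrist_force: [0.1, -0.6, -1.5]
grip_width: 0.0135
[ 0.08 -0.59 -1.54] [ 0.46288135 -0.03162236  0.09859598] [-0.09  0.39  2.06  0.    0.69  1.28]
```

View pics/w10.png

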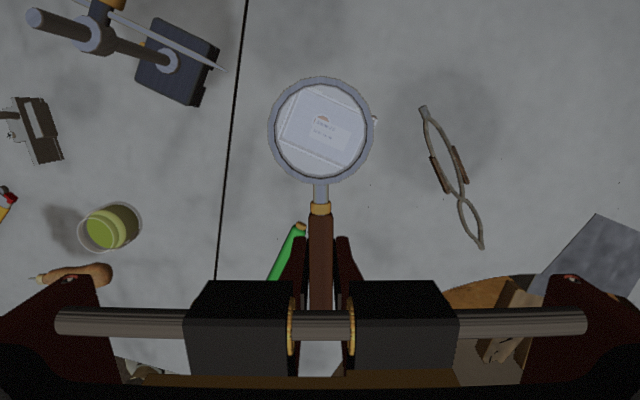

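View pics/s10c.png

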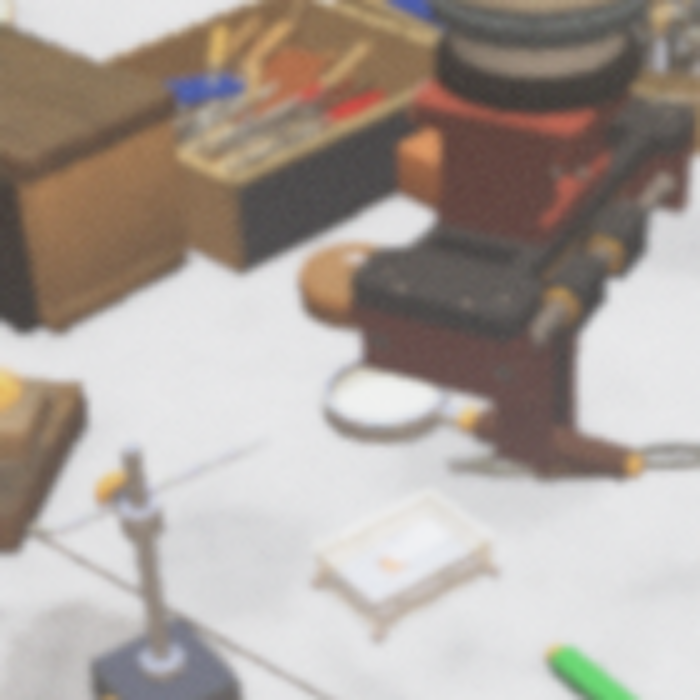

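View pics/t10c.png

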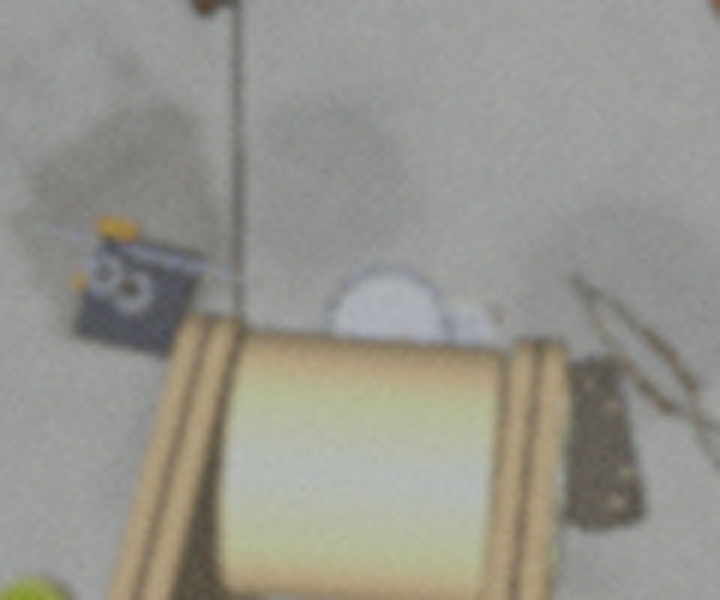

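```bash
python3 - <<'E'
from h import *
crop("w10",200,40,390,190,4,"w10c")
W={n:load(n) for n in ["w2","w3","w4","w5","w6","s6","top1","w10","s10"]}
tip=dict(w2=(228.5,43.8),w3=(159,124.5),w4=(304,124.5),w5=(324,126),w6=(323,24.4),w10=(223,69.5),s10=(220+268/5,130+438/5))
def q(names):
    X,r=tri([(W[n],tip[n]) for n in names]);print(names,X.round(4),np.round(r,4))
q(tip);q(["w2","w3","w4","w5","w6","w10"]);q(["w10","s10"]);q(["w5","w10"]);q(["w5","s10"]);q(["w10","w3"])
s=telemetry.state();T=R.from_quat(s["tcp_rot"]).as_matrix();p=s["position"]
L=plane(W["w10"],(320.4,130.2),p[2]+.0045+.006);L[2]-=.006;print("lens",L)
th=np.linspace(0,2*np.pi,60)
for z in(L[2]-.006,L[2]+.006):
    c=proj(W["s10"],np.c_[L[0]+.027*np.cos(th),L[1]+.027*np.sin(th),0*th+z]);c=(c-[220,130])*5;print("side pred extents",c.min(0),c.max(0))
E
```

```text
{'w2': (228.5, 43.8), 'w3': (159, 124.5), 'w4': (304, 124.5), 'w5': (324, 126), 'w6': (323, 24.4), 'w10': (223, 69.5), 's10': (273.6, 217.6)} [0.5532 0.033  0.1013] [0.0008 0.0005 0.0008 0.0008 0.0015 0.0019 0.0015]
['w2', 'w3', 'w4', 'w5', 'w6', 'w10'] [0.5537 0.0327 0.1041] [0.0013 0.0006 0.0004 0.0006 0.0009 0.0013]
['w10', 's10'] [0.5526 0.0341 0.1014] [0.0014 0.0014]
['w5', 'w10'] [0.5532 0.0326 0.1088] [0. 0.]
['w5', 's10'] [0.5531 0.032  0.0996] [0.0002 0.0002]
['w10', 'w3'] [0.5538 0.0332 0.104 ] [0.0009 0.0009]
lens [ 0.53452292 -0.01800212  0.10352919]
side pred extents [316.59882111 365.61394343] [442.92246185 438.74848617]
side pred extents [314.81099386 342.90263488] [442.2023975  415.33383763]
```

View pics/w10c.png

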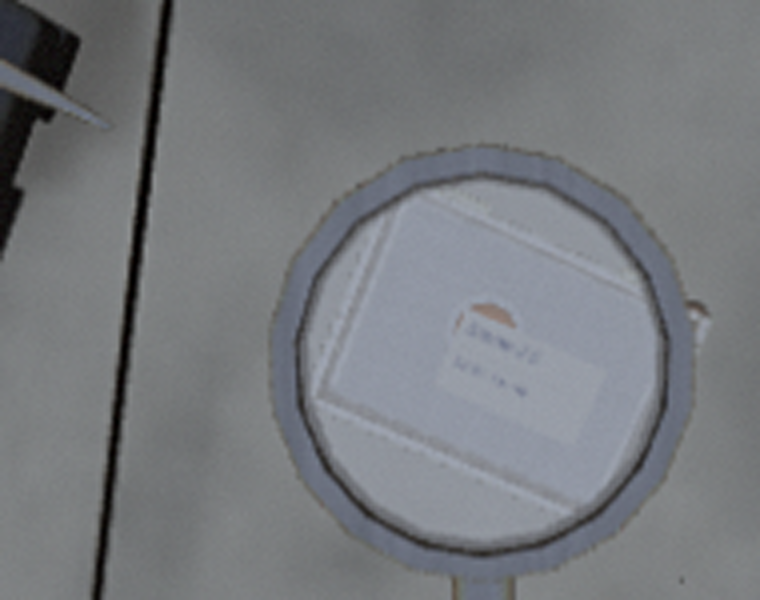

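```bash
python3 - <<'E'
from h import *
sd=load("s10");t=load("top1")
print("stone side pred",proj(sd,[.535,-.0187,.011]),"obs",(220+314/4,170+290/4),"top pred",proj(t,[.535,-.0187,.011]),"obs",(210+307/4,140+229/4))
P=np.array([.5533,.0330,.1]);
for z in(.098,.101,.104):P[2]=z;print("tip pred",z,proj(sd,P),"obs 273.6 217.6")
crop("s10",260,185,330,235,10,"s10d")
crop("t10",270,175,310,205,16,"t10d")
print([ (proj(load("t10"),[.5345+dx,-.018+dy,.1095])-[270,175])*16 for dx,dy in((0,0),(.027,0),(0,.027),(0,-.027))])
E
```

```text
stone side pred [[297.69581108 241.09356218]] obs (298.5, 242.5) top pred [[286.79477066 195.94552013]] obs (286.75, 197.25)
tip pred 0.098 [[273.15907252 218.40176366]] obs 273.6 217.6
tip pred 0.101 [[273.04565295 217.23707469]] obs 273.6 217.6
tip pred 0.104 [[272.93175629 216.0673434 ]] obs 273.6 217.6
[array([[225.83044809, 290.95215674]]), array([[224.17282713, 120.41940874]]), array([[ 54.34234867, 293.28103715]]), array([[397.23128983, 288.62423028]])]
```

View pics/s10d.png

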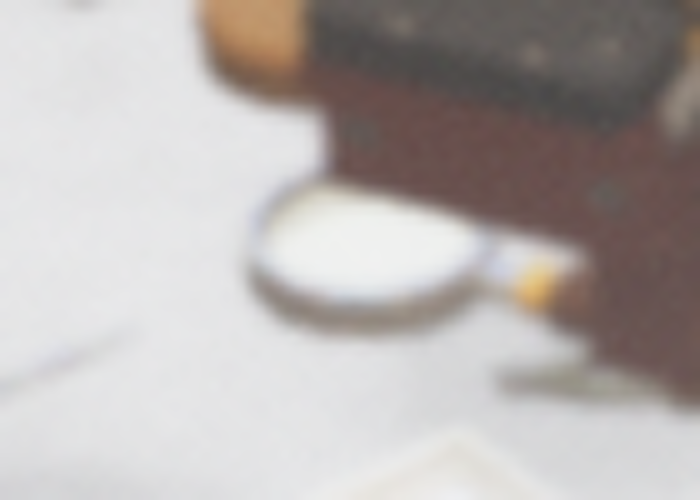

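View pics/t10d.png

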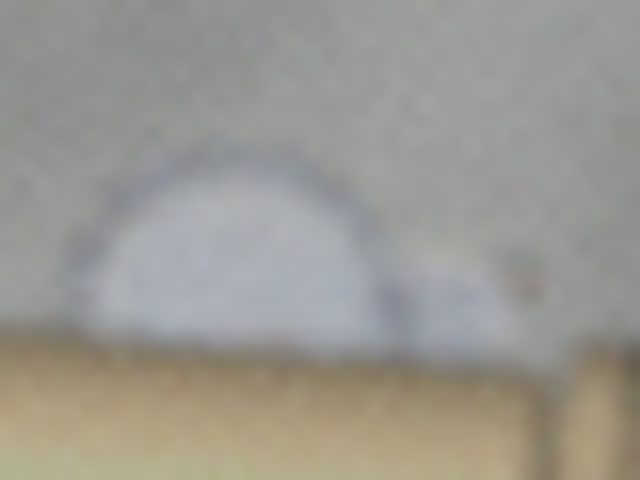

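```bash
python3 - <<'E'
from h import *
W={n:load(n) for n in ["w2","w3","w4","w5","w6","w10"]}
tip=dict(w2=(228.5,43.8),w3=(159.3,124.5),w4=(304.2,124.7),w5=(324,126),w6=(323,24.4),w10=(227.5,71.5))
import itertools
for a,b in itertools.combinations(tip,2):
    X,r=tri([(W[a],tip[a]),(W[b],tip[b])]);print(a,b,X.round(4),round(r[0],4))
for n in W: crop(n,*(int(tip[n][0])-15,max(0,int(tip[n][1])-15),int(tip[n][0])+15,int(tip[n][1])+15),8,n+"tip")
ims=[cv2.resize(cv2.imread(f"pics/{n}tip.png"),(240,240)) for n in W]
cv2.imwrite("pics/tips.png",np.vstack([np.hstack(ims[:3]),np.hstack(ims[3:])]))
E
```

```text
w2 w3 [0.5534 0.0323 0.1018] 0.0003
w2 w4 [0.5534 0.0322 0.1012] 0.0
w2 w5 [0.5533 0.0323 0.1008] 0.0001
w2 w6 [0.5538 0.0329 0.1028] 0.0011
w2 w10 [0.5533 0.0326 0.1008] 0.0002
w3 w4 [0.5535 0.0324 0.1025] 0.0002
w3 w5 [0.5532 0.0324 0.1019] 0.0001
w3 w6 [0.554  0.033  0.1037] 0.0007
w3 w10 [0.5532 0.0326 0.1018] 0.0
w4 w5 [0.5532 0.0321 0.0979] 0.0
w4 w6 [0.5537 0.0324 0.1086] 0.0002
w4 w10 [0.5533 0.0323 0.1024] 0.0002
w5 w6 [0.5533 0.0325 0.1087] 0.0001
w5 w10 [0.5532 0.0323 0.1025] 0.0
w6 w10 [0.5557 0.0414 0.0731] 0.0004
```

View pics/tips.png

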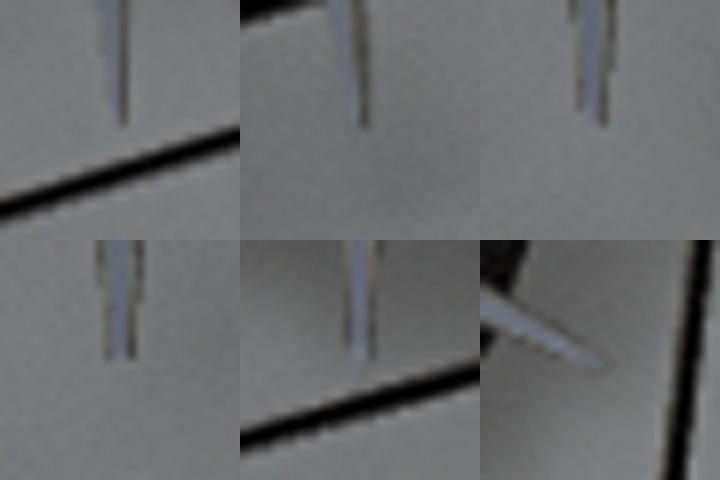

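View pics/w8c.png

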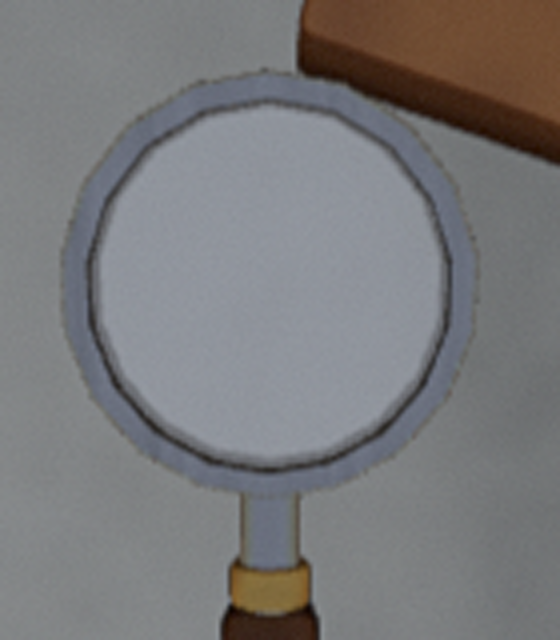

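```bash
python3 - <<'E'
from h import *
# glass inner dark ring & outer rim: fit circle by radial gradient
for n in ("w8","w9","w10"):
    d=load(n);g=cv2.GaussianBlur(d["image"],(0,0),0.8).astype(float)
    b=g[:,:,2]-g[:,:,0]  # blueness of the rim
    pts=[];inn=[]
    c=np.array([318 if n=="w8" else 320.4,130.3])
    for th in np.linspace(0,2*np.pi,180,endpoint=False):
        if abs(th-np.pi/2)<.25: continue
        rr=np.arange(40,60,.25);xy=c+rr[:,None]*np.array([np.cos(th),np.sin(th)])
        v=cv2.remap(b.astype(np.float32),xy[:,0].astype(np.float32)[None],xy[:,1].astype(np.float32)[None],cv2.INTER_LINEAR)[0]
        gr=np.gradient(v);k=np.argmin(gr[24:])+24
        pts.append(xy[k])
    pts=np.array(pts,np.float32);e=cv2.fitEllipse(pts)
    for _ in range(2):
        r=np.hypot(*(pts-e[0]).T);m=abs(r-np.median(r))<3;e=cv2.fitEllipse(pts[m])
    print(n,e,m.sum())
E
```

```text
w8 ((316.92059326171875, 130.53781127929688), (102.02239227294922, 104.55006408691406), 6.60322380065918) 156
w9 ((320.3694152832031, 130.04425048828125), (104.83566284179688, 107.24779510498047), 14.822996139526367) 163
w10 ((320.09210205078125, 130.34713745117188), (104.56201934814453, 106.79442596435547), 179.5791778564453) 165
```

```bash
python3 -m crank '[1,0,-0.7,0,0, 0,0,0,0,0, 0,0,0,0,0, 0,0,0,0,0, 0,0,0,0,0, 0,0,0,0,0, 0,0,0,0,0, 0,0,0,0,0, 0,0,0,0,0, 0,0,0,0,0]'; python3 - <<'E'
from h import *
P=[]
for i in range(4):
    s=telemetry.state();P.append(s["position"]);d=snap(["wrist","side","top","wrist"][i]);save(d,["w11","s11","t11","w12"][i])
print(np.array(P).round(4),s["wrist_force"].round(2),s["joint_velocities"].round(3))
p=np.mean(P,0);d=load("w12");L=plane(d,(320.1,130.3),p[2]+.0043);print("lens",L)
crop("s11",250,180,330,260,8,"s11c")
E
```

```text
time: 14.48
position: [0.4635, -0.0313, 0.0977]
tcp_rot: [-0.704, -0.07, 0.704, -0.07]
wrist_force: [-0.9, 0.4, -1.0]
grip_width: 0.0136
[[ 0.4635 -0.0313  0.0977]
 [ 0.4635 -0.0313  0.0977]
 [ 0.4635 -0.0313  0.0976]
 [ 0.4635 -0.0313  0.0977]] [ 0.43  0.15 -0.76] [ 0.    -0.001  0.001  0.001 -0.002  0.   ]
lens [ 0.53472957 -0.01759624  0.1019701 ]
```

View pics/w12.png

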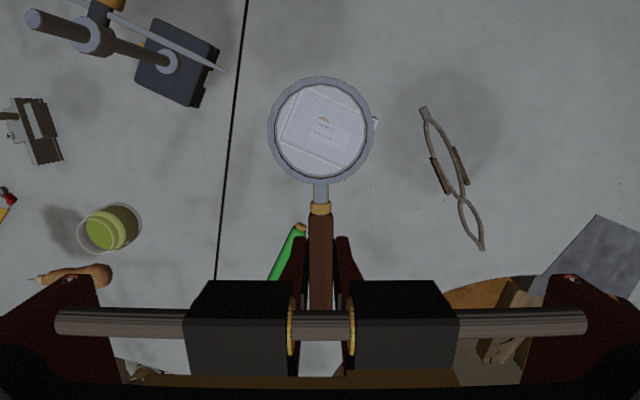

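View pics/s11c.png

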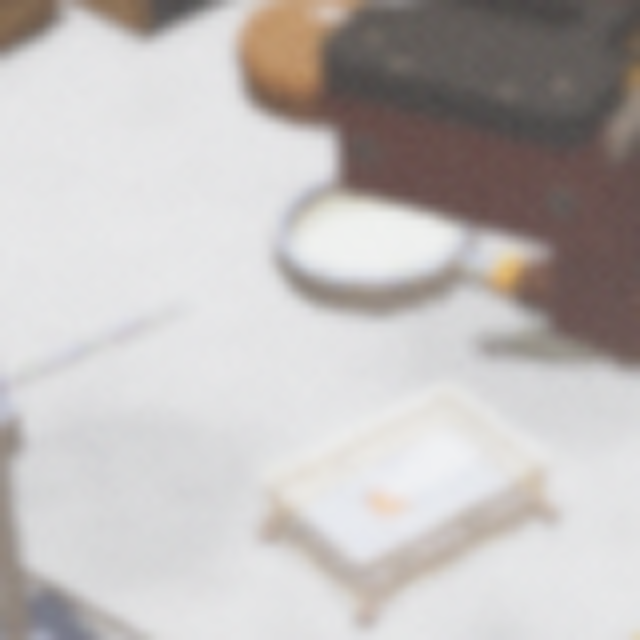

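```bash
python3 - <<'E'
from h import *
tip=dict(w2=(228.5,43.8),w3=(159.3,124.5),w4=(304.2,124.7),w5=(324,126),w10=(227.5,71.5))
for z in (.100,.102):
  for n,p in tip.items(): print(z,n,plane(load(n),p,z).round(4))
# stone in top/side: centroid of orange before lid closed, lens in top t11 rim
for n,w in (("top1",(270,185,305,210)),("side1",(285,230,315,255)),("w2",(245,115,272,142)),("w1",(305,108,332,134))):
    d=load(n);x0,y0,x1,y1=w;im=d["image"][y0:y1,x0:x1].astype(float);m=np.clip(im[:,:,0]-im[:,:,2]-35,0,None)
    ys,xs=np.mgrid[y0:y1,x0:x1];q=((m*xs).sum()/m.sum(),(m*ys).sum()/m.sum());print(n,np.round(q,2),plane(d,q,.011).round(4))
crop("t11",270,170,310,200,16,"t11d")
E
```

```text
0.1 w2 [0.5531 0.0325 0.1   ]
0.1 w3 [0.5523 0.0328 0.1   ]
0.1 w4 [0.5533 0.0322 0.1   ]
0.1 w5 [0.5532 0.0322 0.1   ]
0.1 w10 [0.5533 0.0331 0.1   ]
0.102 w2 [0.5536 0.032  0.102 ]
0.102 w3 [0.5533 0.0326 0.102 ]
0.102 w4 [0.5534 0.0322 0.102 ]
0.102 w5 [0.5532 0.0323 0.102 ]
0.102 w10 [0.5532 0.0325 0.102 ]
top1 [286.43 196.61] [ 0.5332 -0.0177  0.011 ]
side1 [298.01 242.25] [ 0.5318 -0.016   0.011 ]
w2 [255.4 128.3] [ 0.5339 -0.018   0.011 ]
w1 [317.75 120.3 ] [ 0.5359 -0.0181  0.011 ]
```

View pics/t11d.png

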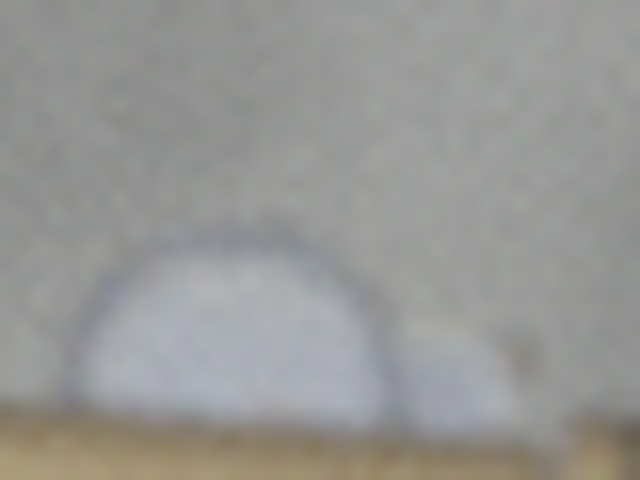

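```bash
python3 -c "
from cell import order,telemetry
s=telemetry.state();print(s['time'],s['position'],s['grip_width'],s['wrist_force'])
print(order.finish_job())"
```

```text
14.6833 [ 0.46349751 -0.03133163  0.09768514] 0.013463593668741856 [ 0.49350913  0.11076814 -0.04895634]
the job is handed in; nothing more can be done
None
```

I folded the clear lid shut, picked up the brown-handled lens and held it over the stone. I handed the job in at 14.7 s with the lens still gripped.

- **Lid:** I pushed it from behind and pressed it down until it stopped, at z ≈ 22 mm with 6.6 N. Both the wrist and side pictures afterwards show it flat on the box. The stone is still in the box, now partly hidden under the lid's label.
- **Lens height:** the lens is at 102.0 mm. The needle tip measures about 101.8 mm from the wrist views; a comparison in the side view gave 102.1 mm. Estimates from other picture pairs, including single-pixel side readings, ranged from about 98 to 104 mm, and a few poorly conditioned pairs fell further out.
- **Centring:** the wrist camera puts the lens at (0.5347, −0.0176) m and the stone at about (0.5345, −0.0184) m, so they agree to about 1 mm. The fixed cameras place the stone 1–3 mm closer to the robot. Checking lens against stone in the top view agreed to about 1 mm.
- **Level and steady:** the lens's apparent size and shape match how it looked lying flat on the bench, so it has not tilted. The joints were still and the grip was 13.5 mm wide.
- **Clearance:** the rim is about 27 mm from the needle tip and well above the box. The arm touched neither the gauge nor the other tools.

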